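Fit the turntable's drive hub on the flat of the shaft and hold it for tightening

ROBOT

A 6-joint arm with a two-finger parallel gripper is mounted at the origin on the work surface. World frame = base frame: x ahead of the robot, y to its left, z up, the work surface at z = 0. Lengths are in mm, angles in rad, forces in N, time in s.
With the tool pointing down it reaches from about 400 to 825 mm from the base axis. Payload 7 kg.
Tool frame: the origin (TCP) lies on the centre line of the jaws, within the pads' length; the fingertips stand 25 mm ahead of it and the grasp point (between the pads) lies 6 mm ahead of it (manip.tcp_to_tips is the distance from the TCP to the fingertips, in mm); z points along the fingers, y is the line along which they close (so a half turn about z gives the same grasp; the last joint's range is limited). The gripper opens to 85 mm and grips with 20 to 120 N. Pads are 22 mm wide; open, the fingers measure 114 mm over their backs; the gripper's body (76 mm by 85 mm) begins 54 mm behind the grasp point. The pads swing forward as they close: fully open they stand 13 mm farther back than shut.
Start: joints at [1.474, 0.359, 0.012, 0, -1.224, -0.288], TCP at [253.384, 625.613, 256.302] pointing down, gripper open.
Joint ranges: [-3.07, 3.07], [-1.43, 2.12], [-1.02, 1.25], [-3.03, 1.67], [-3.05, -0], [-3.03, 3.03]. Speed limits (rad/s): [2.39, 2.39, 3.01, 3.14, 3.14, 3.14].

INTERFACE

Orientations are given as a 3x3 rotation matrix whose columns are the frame's x, y, z axes.
In Python, from workcell import sense, eyes, workorder, manip gives the robot as it stands.
- The arm moves only by the tool carry_out, never from a script. Its argument "targets" is one flat list of numbers, 7 for each row, row after row: the shift along the tool's x, y, z in cm, then the turn, a rotation vector about the tool's x, y, z in rad, then the finger opening in cm, from 0 to 8.54. A call has 1 to 5 rows; each row shifts and turns the commanded pose from where the row before left it, along the tool's axes as they then stand; what a row does not reach is not made up. A row lasts 1/12 s, in which the tool goes at most 41.7 mm and 7.16 degrees, less where a joint would pass 70% of its speed; a pose out of reach is approached as far as the arm can. A call is refused whole if a number of a shift passes 4.17 or a number of a turn 0.125, either way. A call with a gripper value outside its range is refused whole. The fingers move at their own pace and stop on an object; "grip_force" is the grip in N (left out, the last holds). Time passes only in rows, so rows that do not move let the fingers close. It gives the time, the measured TCP pose, the force, the opening and the grip force at its end, in the units of the state.
- sense(): the state, without advancing time (a new reading comes with each control period).
- eyes.grab_frame(name): name is "side" or "top"; returns (picture, depth): 400x640x3 uint8, red, green, blue; 400x640 float32, mm along the optical axis (not along the pixel's ray), 0 where there is no reading.
- eyes.calibration(name): a dict with "fx", "fy", "cx", "cy" (pixels), "dist_coeffs" ([k1, k2, p1, p2, k3] as OpenCV has them; the pictures are not rectified), "R" (3x3) and "t" (3): a world point X has camera coordinates R X + t. Camera axes: x right, y down, z forward; pixel columns grow to the right and rows downward; lengths in mm; the calibration is good to about 2 mm. A picture is of the moment at which its call begins. calibration takes no time and is no camera call.
- workorder.close_job(): hands the job in; it is judged then, once.
The state is a dict: "clock": time; "joint_positions": joint angles; "qd": joint speeds; "tau": joint torques, N m; "position": TCP position; "tcp_rot": TCP orientation; "wrist_force": force on the tool from outside, world axes, zero at the start; "moment": the same for the moment, N m; "gripper_width": opening from 0.0 (shut) to 1.0 (fully open); "finger_force": force on a finger pad.
Only numpy, scipy, OpenCV 4.12 (cv2) and the standard library are available. Lean on these libraries where they do the work, as an engineer would, in place of code of your own. Each camera call takes 0.05 s, during which the arm holds its last target. There are 200 camera calls.

TASK

The sample turntable's drive is to get its hub. Take the red protective cap off the shaft and stand it upright on the bench; then pinch the bare shaft, feel for its flat with the fingers and turn it until the flat faces the gap at the front of the drive's rim. Pick up the aluminium hub, slip it over the shaft with its brass set screw on the flat and pointing out through the gap, fully down on the shoulder, and finish still gripping the hub and pressing it lightly down, ready for the screw to be tightened, without letting go; leave the bottle, the beaker and the hex key where they are.

Things in the scene. Friction and masses are not known exactly. Their poses are not given: they have to be found in the camera images.
- drive: Fixed white box 150 x 150 x 70 mm high, blue panel in front. Origin on the bench under the shaft axis, its middle; x runs from front to back (front looks to -x), z up. A drip rim on top, 124 mm across, 79 mm above the bench, is open only at the front (40 mm gap). The vertical shaft turns in a dark round shoulder, 38 mm across, top 80 mm above the bench (brass ring on it: looks only).
- shaft_end (a point): On the shaft's axis at its top, 120 mm above the bench; fixed to the drive, so its axes do not show the shaft's angle. Steel shaft 16 mm thick, 40 mm long, with a flat 14 mm wide along all of it (D section, 12 mm from flat to round back): pinching fingers close farthest, to about 12 mm, with one finger square on the flat; the width grows evenly either way, to 16 mm at 60 degrees off.
- shaft_root (a point): On the shaft's axis at its foot, on the shoulder, 80 mm above the bench; fixed to the drive, with the drive's axes. The shaft turns both ways by hand with slight friction (0.1 N m) and stays where left; a firm pinch can turn it a little. At the start its flat has turned 35 to 86 degrees anticlockwise (from above) away from the front: from the drive's -x towards its -y.
- cap_mid (a point): Centre of the red plastic cap over the shaft: 26 mm across, 50 mm tall, this point 25 mm above its open lower end, z towards its closed top. Bore 20 mm across and 42 mm deep; it stands loosely on the shoulder and lifts straight off. 20 g.
- hub_mid (a point): Centre of the aluminium hub, 36 mm tall, 18 mm above its underside, upright on the bench: flange 50 mm across, 6 mm thick, below a neck 30 mm across. Bore 17.4 mm, round for its lowest 10 mm, D-shaped above (its flat 4.6 mm from the axis, on the set screw's side, the hub's -x): it goes on only with that side over the shaft's flat, within about 8 degrees.
- set_screw (a point): Outer end of the brass set screw (7 mm thick) that stands out from the neck: 21 mm from the hub's axis along the hub's -x, 20 mm above its underside; axes as the hub's.
- bottle_mid (a point): Amber reagent bottle with a blue cap, 56 mm across, 115 mm tall; this point half-way up its axis. Loose; not to be moved.
- beaker_mid (a point): Small glass beaker, 52 mm across, 70 mm tall; this point half-way up its axis. Loose; not to be moved.
- hexkey_mid (a point): Hex key with a yellow T-handle, lying flat: rod 6 mm thick, about 135 mm long along its y, handle 90 mm (along x) x 22 mm x 18 mm centred 42 mm to +y of this point; the rod's tip lies 103 mm to -y of it. Loose; not to be moved.
Mind the look-alikes: they are no part of the job. Of the things that look like the part that bears cap_mid, the smallest one is meant.

How it is judged:
By the outcome, as a careful person would: the job done as asked, in the order asked, and still so for the second after the job is handed in, while the arm keeps its last pose, push and grip.
It also fails if it takes over 72 s, if anything falls off the work surface, if the arm or the gripper's body presses on something with over 40 N, if the wrist force passes 120 N, or if a joint passes its speed limit or range.

## Working session

There is one attempt and no reset: what is moved stays moved. The work goes in short steps, Python scripts to look and compute and a tool call to move; the robot and the scene stay as the last step left them, time stands still between calls to the robot, and variables do not carry over. Pictures are saved under pics/ and viewed, at most 10 in all, crops included, and the job is handed in when it is done.

Besides the shell and the picture viewer there is one more tool, called after ">>>" by a JSON object that holds its "method" and its "body". carry_out: Moves the arm, as the interface text tells. Its arguments: {"type":"object","properties":{"targets":{"type":"array"},"grip_force":{"type":"number"}},"required":["targets"]}

```bash
mkdir -p pics; ls; cat > h.py <<'E'
import numpy as np, cv2
from workcell import sense, eyes, workorder, manip
def grab(n,tag):
    im,d=eyes.grab_frame(n); cv2.imwrite(f'pics/{tag}.png',im[:,:,::-1]); np.save(f'pics/{tag}.npy',d); return im,d
def px(n,u,v,depth=None,z=None):
    c=eyes.calibration(n);K=np.array([[c['fx'],0,c['cx']],[0,c['fy'],c['cy']],[0,0,1]])
    R=np.array(c['R']);t=np.array(c['t'])
    p=cv2.undistortPoints(np.array([[[u,v]]],float),K,np.array(c['dist_coeffs'],float))[0,0]
    r=np.array([p[0],p[1],1]);o=-R.T@t;w=R.T@r
    return o+w*(depth if z is None else (z-o[2])/w[2])
def proj(n,X):
    c=eyes.calibration(n);K=np.array([[c['fx'],0,c['cx']],[0,c['fy'],c['cy']],[0,0,1]])
    return cv2.projectPoints(np.array([X],float),cv2.Rodrigues(np.array(c['R']))[0],np.array(c['t'],float),K,np.array(c['dist_coeffs'],float))[0].ravel()
E
python3 - <<'E'
from h import *
grab('top','t0');grab('side','s0')
s=sense();print(s['clock'],s['tcp_rot'],s['gripper_width'])
for n in('top','side'):
    c=eyes.calibration(n);print(n,c['fx'],-np.array(c['R']).T@np.array(c['t']),np.round(c['R'],2))
E
```

```text
pics
0.1 [[ 9.26854976e-01 -3.75419303e-01 -4.47150333e-04]
 [-3.75419551e-01 -9.26853902e-01 -1.41604261e-03]
 [ 1.17166700e-04  1.48033512e-03 -9.99998897e-01]] 1.004821932024313
top 412.6213571648306 [ 343.33611101    9.7288315  1189.07300116] [[-0.07 -1.   -0.01]
 [-0.98  0.07 -0.2 ]
 [ 0.2  -0.01 -0.98]]
side 372.7285882066355 [ 333.01866133 -700.84691241  508.53764947] [[ 0.96 -0.28  0.02]
 [-0.12 -0.49 -0.86]
 [ 0.25  0.82 -0.51]]
```

View pics/t0.png

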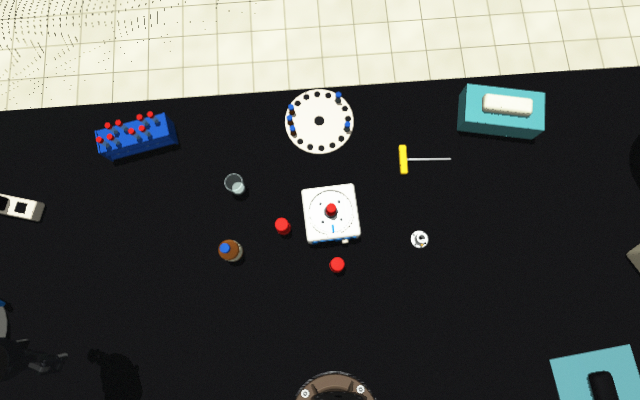

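View pics/s0.png

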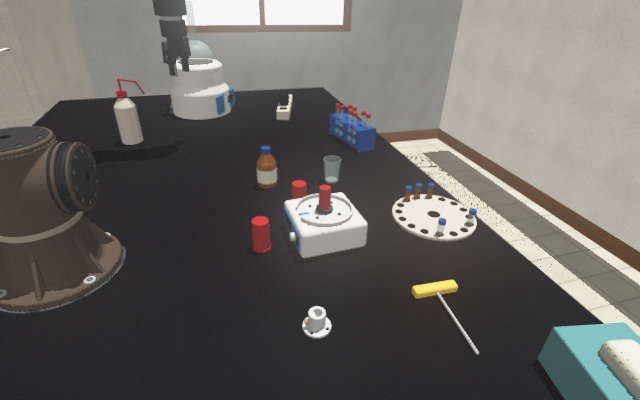

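Red candidates in the top view are (331,209) on the drive, (282,226) and (337,264). The one on the shaft looks smallest. The hub is at (420,239). I'll check with one crop.

```bash
python3 - <<'E'
from h import *
a=cv2.imread('pics/t0.png');b=cv2.imread('pics/s0.png')
A=cv2.resize(a[175:275,270:370],(400,400),interpolation=cv2.INTER_CUBIC)
H=cv2.resize(a[219:259,400:440],(400,400),interpolation=cv2.INTER_CUBIC)
B=cv2.resize(b[170:260,245:375],(400,277)[:2],interpolation=cv2.INTER_CUBIC)
C=cv2.resize(b[295:345,280:353],(400,274),interpolation=cv2.INTER_CUBIC)
bot=np.hstack([B[:274],C]);
cv2.imwrite('pics/c0.png',cv2.resize(np.vstack([np.hstack([A,H]),bot]),(700,590)))
d=np.load('pics/t0.npy')
for u,v in[(331,209),(282,225),(337,264),(420,239),(234,184),(228,248),(403,159)]:
    print(u,v,px('top',u,v,d[v,u]).round())
# rects of white box top: depth points z 62..90 near drive
ys,xs=np.mgrid[165:260,285:375]
P=np.array([px('top',u,v,d[v,u]) for u,v in zip(xs.ravel(),ys.ravel()) if d[v,u]>0])
q=P[(P[:,2]>60)&(P[:,2]<78)]
print(len(q),np.median(q[:,2]),cv2.minAreaRect(q[:,:2].astype(np.float32)))
E
```

```text
331 209 [546. -29. 130.]
282 225 [522. 106.  76.]
337 264 [406. -36.  72.]
420 239 [ 460. -274.   37.]
234 184 [668. 248.   1.]
228 248 [465. 246. 117.]
403 159 [ 701. -257.   20.]Traceback (most recent call last):
  File "<stdin>", line 14, in <module>
  File "h.py", line 6, in px
    c=eyes.calibration(n);K=np.array([[c['fx'],0,c['cx']],[0,c['fy'],c['cy']],[0,0,1]])
ValueError: time passes only in moves, steps and waits
```

View pics/c0.png

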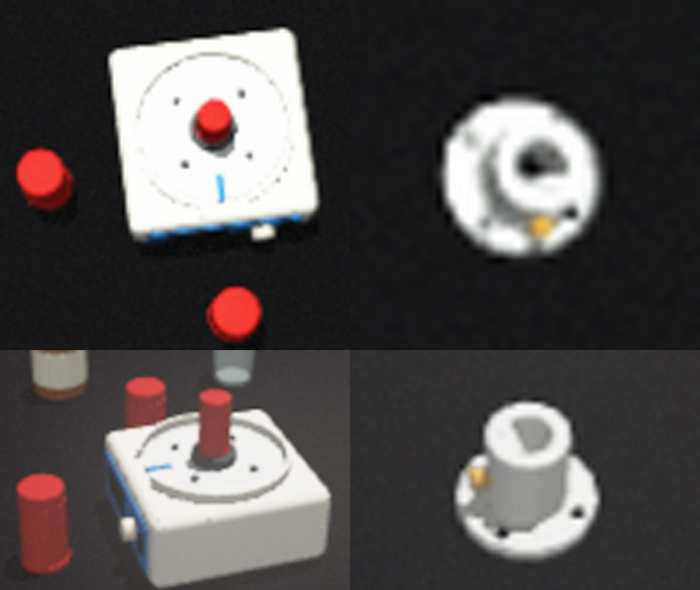

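The close crop confirms it: the cap on the drive is clearly narrower than the two loose ones. The hub's brass screw is at about (421.8,244.8) in the top view. Now the geometry.

```bash
python3 - <<'E'
s=open('h.py').read()
s=s.replace("eyes.calibration(n);K","cal(n);K").replace("def grab","_c={}\ndef cal(n):\n    if n not in _c: _c[n]=eyes.calibration(n)\n    return _c[n]\ndef grab",1)
open('h.py','w').write(s)
E
cat >> h.py <<'E'
def cloud(n,d,u0,u1,v0,v1):
    ys,xs=np.mgrid[v0:v1,u0:u1]
    return np.array([px(n,u,v,d[v,u]) for u,v in zip(xs.ravel(),ys.ravel()) if d[v,u]>0])
E
python3 - <<'E'
from h import *
d=np.load('pics/t0.npy')
P=cloud('top',d,285,375,165,260)
q=P[(P[:,2]>62)&(P[:,2]<90)]
r=cv2.minAreaRect(q[:,:2].astype(np.float32));print(len(q),np.median(q[:,2]),r)
C=P[P[:,2]>118];print('captop',len(C),C.mean(0),C.min(0),C.max(0))
f=lambda x,y:(270+x/3.5,175+y/3.5)
for p in[(110,50),(295,30),(317,210),(133,238)]:print('corner',px('top',*f(*p),z=70).round(1))
a,b=px('top',*f(220,175),z=71),px('top',*f(223,202),z=71);print('mark',a,b)
print('cap top center',px('top',*f(214,112),z=130), 'side',px('side',245+215*130/350,170+(397-350)*90/242.,z=130))
fl=px('top',419.7,239.2,z=6);print('flange',fl)
H=cloud('top',d,405,435,224,254);t=H[H[:,2]>30];print('neck top',len(t),t.mean(0),t.min(0),t.max(0))
w=H[(H[:,2]>3)&(H[:,2]<12)];print('fl cloud',w.min(0),w.max(0))
sc=px('top',350/8.75*0+400+(541-350)/8.75,219+226/8.75,z=22);print('screw',sc)
# side crop C: scale
g=lambda x,y:(280+(x-350)*73/350.,295+(y-350)*50/240.)
print('side neck top',px('side',*g(528,435),z=36),'screw',px('side',*g(480,477),z=20),'fl',px('side',*g(528,497),z=6))
print(sense()['clock'])
E
```

```text
2788 70.88042551138255 ((548.354736328125, -25.621109008789062), (201.17037963867188, 207.9497833251953), 53.140926361083984)
captop 80 [550.6571301  -27.92007281 129.36202517] [539.45886033 -40.01140962 119.4443534 ] [562.86242934 -16.26587278 136.35144849]
corner [619.4  46.6  70. ]
corner [ 624.8 -101.9   70. ]
corner [ 479.5 -106.    70. ]
corner [468.3  38.4  70. ]
mark [512.4072316  -32.84181155  71.        ] [491.04447403 -33.48374212  71.        ]
cap top center [551.2504939  -29.90465319 130.        ] side [546.60327398 -34.16607451 130.        ]
flange [ 462.68777271 -280.89215627    6.        ]
neck top 71 [ 464.83390246 -277.966376     35.3771986 ] [ 451.2452029  -292.85374861   30.52356094] [ 480.29869545 -263.47560092   40.21036698]
fl cloud [ 421.97782363 -327.18760556    3.00789957] [ 507.14861032 -236.33240714   11.97404444]
screw [ 444.75979154 -281.02184321   22.        ]
side neck top [ 460.80394226 -282.34540023   36.        ] screw [ 443.80097107 -282.19079719   20.        ] fl [ 461.09099805 -283.34303933    6.        ]
0.1
```

```bash
cat >> h.py <<'E'
from scipy.spatial.transform import Rotation as Ro
def go(X,deg=None,R0=None,p0=None):
    """tool-axis shift (cm) and rotvec to a TCP target, tool down, tool x at world angle deg"""
    s=sense();R=np.array(s['tcp_rot']);p=np.array(s['position'])
    print('t',s['clock'],'pos',p.round(1),'yaw',np.degrees(np.arctan2(R[1,0],R[0,0])).round(2),'w',round(s['gripper_width'],4),'F',np.round(s['wrist_force'],1),'shift cm',(R.T@(np.array(X)-p)/10).round(3),end=' ')
    if deg is not None:
        c,q=np.cos(np.radians(deg)),np.sin(np.radians(deg))
        G=np.array([[c,q,0],[q,-c,0],[0,0,-1]]);print('rv',Ro.from_matrix(R.T@G).as_rotvec().round(4),end='')
    print()
E
python3 - <<'E'
from h import *
go((549.5,-30.5,200),-22)
E
```

```text
t 0.1 pos [253.2 625.3 255.5] yaw -22.05 w 1.0048 F [-0.2  0.1 -0.3] shift cm [52.081 49.65   5.626] rv [ 0.0015 -0.0001 -0.0009]
```

>>> {"method": "carry_out", "body": {"targets": [2.6,2.48,0.1,0,0,0,6,2.6,2.48,0.1,0,0,0,6,2.6,2.48,0.1,0,0,0,6,2.6,2.48,0.1,0,0,0,6,2.6,2.48,0.1,0,0,0,6], "grip_force": 25}}

```text
clock: 0.52
position: [327.6, 460.1, 250.8]
tcp_rot: [[0.927, -0.375, -0.0], [-0.375, -0.927, -0.001], [0.0, 0.001, -1.0]]
wrist_force: [1.1, 1.1, 0.0]
gripper_width: 0.704
finger_force: 0.0
```

>>> {"method": "carry_out", "body": {"targets": [2.6,2.48,0.1,0,0,0,6,2.6,2.48,0.1,0,0,0,6,2.6,2.48,0.1,0,0,0,6,2.6,2.48,0.1,0,0,0,6,2.6,2.48,0.1,0,0,0,6]}}

```text
clock: 0.93
position: [401.4, 296.3, 246.1]
tcp_rot: [[0.927, -0.375, -0.0], [-0.375, -0.927, -0.0], [-0.0, 0.0, -1.0]]
wrist_force: [1.5, 0.1, -0.3]
gripper_width: 0.704
finger_force: 0.0
```

>>> {"method": "carry_out", "body": {"targets": [2.6,2.48,0.1,0,0,0,6,2.6,2.48,0.1,0,0,0,6,2.6,2.48,0.1,0,0,0,6,2.6,2.48,0.1,0,0,0,6,2.6,2.48,0.1,0,0,0,6]}}

```text
clock: 1.35
position: [475.4, 132.6, 241.3]
tcp_rot: [[0.927, -0.375, -0.0], [-0.375, -0.927, 0.0], [-0.0, -0.0, -1.0]]
wrist_force: [0.5, 1.0, 0.9]
gripper_width: 0.705
finger_force: 0.0
```

>>> {"method": "carry_out", "body": {"targets": [2.6,2.48,0.1,0,0,0,6,2.6,2.48,0.1,0,0,0,6,2.6,2.48,0.1,0,0,0,6,2.6,2.48,0.1,0,0,0,6,0,0,0,0,0,0,6]}}

```text
clock: 1.77
position: [535.5, -1.1, 236.5]
tcp_rot: [[0.925, -0.379, -0.001], [-0.379, -0.925, -0.001], [-0.001, 0.002, -1.0]]
wrist_force: [1.1, -0.4, 0.7]
gripper_width: 0.703
finger_force: 0.0
```

```bash
python3 - <<'E'
from h import *
go((549.5,-30.5,118),-22)
im,d=grab('side','s1')
b=im[90:270,200:400,::-1]
cv2.imwrite('pics/c1.png',cv2.resize(b,(660,594),interpolation=cv2.INTER_CUBIC))
print(proj('side',(549.5,-30.5,130)),sense()['joint_positions'])
E
```

```text
t 1.7667 pos [535.5  -1.1 236.5] yaw -22.27 w 0.7031 F [ 1.1 -0.4  0.7] shift cm [ 2.42   2.172 11.848] rv [ 0.0017  0.0008 -0.0047]
[325.65355897 186.53360461] [ 3.68048482e-01  1.43719065e-01 -3.25095097e-01  2.45034578e-05
 -1.10366524e+00  8.13388223e-01]
```

View pics/c1.png

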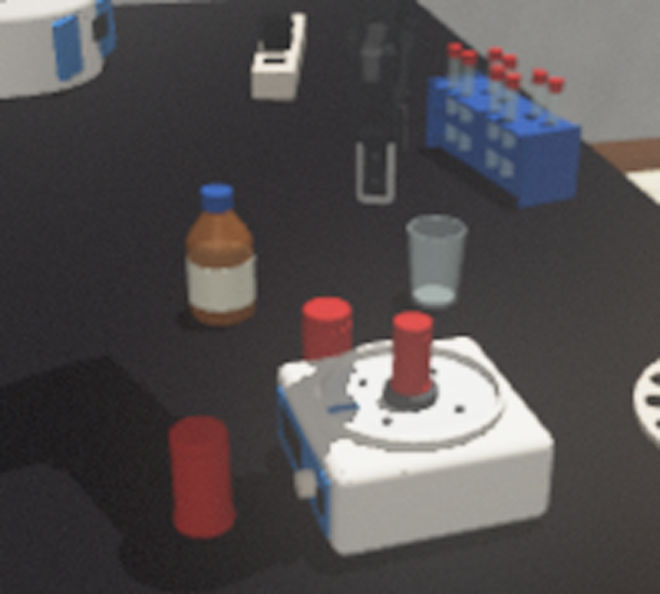

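Cap top in the crop is at (413,322), full-frame (325.2,187.6), within about 1 px of the projected estimate (325.7,186.5). The drive centre stands. The two loose caps are bigger and the gripper is barely visible, so I'll go down over the cap.

>>> {"method": "carry_out", "body": {"targets": [2.42,2.17,1,0,0,0,6,0,0,2.0,0,0,0,6,0,0,2.5,0,0,0,6,0,0,2.5,0,0,0,6,0,0,0,0,0,0,6]}}

```text
clock: 2.23
position: [545.4, -25.7, 152.6]
tcp_rot: [[0.927, -0.376, -0.008], [-0.376, -0.927, -0.001], [-0.007, 0.004, -1.0]]
wrist_force: [-0.5, -1.0, -0.7]
gripper_width: 0.704
finger_force: 0.0
```

```bash
python3 - <<'E'
from h import *
go((549.5,-30.5,118),-22)
p=np.array(sense()['position']);print(proj('side',p),proj('side',p-[0,0,25]))
im,d=grab('side','s2')
b=im[70:250,230:430,::-1]
cv2.imwrite('pics/c2.png',cv2.resize(b,(660,594),interpolation=cv2.INTER_CUBIC))
E
```

```text
t 2.2333 pos [545.4 -25.7 152.6] yaw -22.09 w 0.7038 F [-0.5 -1.  -0.7] shift cm [0.581 0.274 3.458] rv [ 0.0038  0.007  -0.0016]
[323.47967998 176.33097227] [323.16677159 186.71007729]
```

View pics/c2.png

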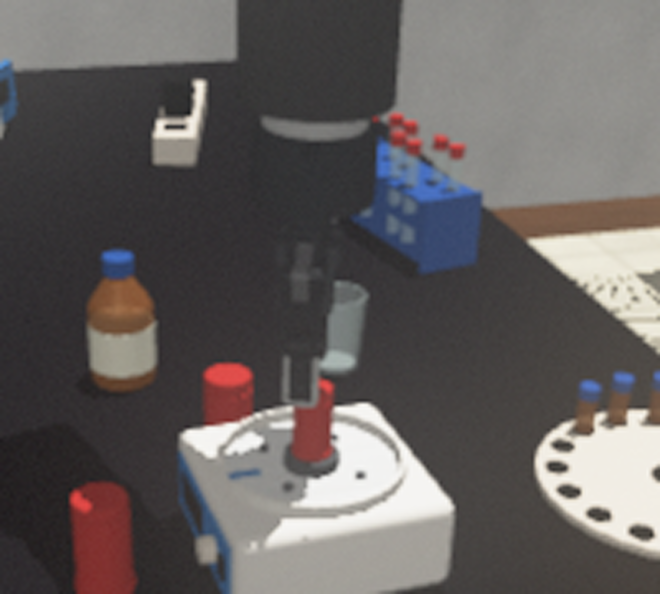

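The near finger at crop (300,380) hangs in front of the cap (313,385), slightly to its left, as the pose numbers say (6 mm short). Correcting, then gripping.

>>> {"method": "carry_out", "body": {"targets": [0.58,0.27,0,0,0,0,6,0,0,1.15,0,0,0,6,0,0,1.15,0,0,0,6,0,0,1.15,0,0,0,6,0,0,0,0,0,0,6]}}

```text
clock: 2.7
position: [553.2, -30.3, 122.8]
tcp_rot: [[0.927, -0.375, -0.0], [-0.375, -0.927, 0.0], [-0.0, 0.0, -1.0]]
wrist_force: [-2.0, -0.3, 0.5]
gripper_width: 0.703
finger_force: 0.0
```

>>> {"method": "carry_out", "body": {"targets": [0,0,0,0,0,0,1.5,0,0,0,0,0,0,1.5,0,0,0,0,0,0,1.5,0,0,0,0,0,0,1.5,0,0,0,0,0,0,1.5], "grip_force": 25}}

```text
clock: 3.12
position: [554.0, -30.2, 124.4]
tcp_rot: [[0.927, -0.375, 0.003], [-0.375, -0.927, 0.0], [0.002, -0.001, -1.0]]
wrist_force: [-1.4, 1.0, 7.0]
gripper_width: 0.299
finger_force: 24.7
```

```bash
python3 - <<'E'
from h import *
go((549.5,-30.5,175),-22)
E
```

```text
t 3.1167 pos [554.  -30.2 124.4] yaw -22.02 w 0.2992 F [-1.4  1.   7. ] shift cm [-0.4    0.19  -5.061] rv [-0.0013 -0.0023 -0.0003]
```

>>> {"method": "carry_out", "body": {"targets": [0,0,-0.5,0,0,0,1.5,0,0,-1.5,0,0,0,1.5,0,0,-2,0,0,0,1.5,0,0,-2,0,0,0,1.5,0,0,0,0,0,0,1.5]}}

```text
clock: 3.53
position: [555.2, -30.3, 187.4]
tcp_rot: [[0.927, -0.375, 0.006], [-0.375, -0.927, 0.001], [0.006, -0.003, -1.0]]
wrist_force: [0.8, 0.3, 1.0]
gripper_width: 0.301
finger_force: 24.8
```

```bash
python3 - <<'E'
from h import *
go((555,-190,190),-22)
E
```

```text
t 3.5333 pos [555.2 -30.3 187.4] yaw -22.0 w 0.3008 F [0.8 0.3 1. ] shift cm [ 5.969 14.817 -0.274] rv [-0.003  -0.0057  0.    ]
```

>>> {"method": "carry_out", "body": {"targets": [1.2,2.96,0,0,0,0,1.5,1.2,2.96,0,0,0,0,1.5,1.2,2.96,0,0,0,0,1.5,1.2,2.96,0,0,0,0,1.5,1.2,2.96,0,0,0,0,1.5]}}

```text
clock: 3.95
position: [552.9, -191.5, 183.2]
tcp_rot: [[0.927, -0.375, 0.001], [-0.375, -0.927, 0.0], [0.0, -0.0, -1.0]]
wrist_force: [0.9, 0.5, 1.1]
gripper_width: 0.297
finger_force: 24.9
```

>>> {"method": "carry_out", "body": {"targets": [0,0,1,0,0,0,1.5,0,0,3,0,0,0,1.5,0,0,3,0,0,0,1.5,0,0,3,0,0,0,1.5,0,0,2,0,0,0,1.5]}}

```text
clock: 4.37
position: [551.8, -190.0, 60.4]
tcp_rot: [[0.927, -0.376, -0.002], [-0.376, -0.927, 0.0], [-0.002, 0.0, -1.0]]
wrist_force: [-1.4, -0.0, -0.3]
gripper_width: 0.3
finger_force: 24.9
```

>>> {"method": "carry_out", "body": {"targets": [0,0,0.5,0,0,0,1.5,0,0,0,0,0,0,1.5,0,0,0,0,0,0,1.5]}}

```text
clock: 4.62
position: [553.7, -190.1, 58.7]
tcp_rot: [[0.927, -0.375, 0.001], [-0.375, -0.927, -0.0], [0.001, 0.0, -1.0]]
wrist_force: [0.6, -0.5, 1.1]
gripper_width: 0.297
finger_force: 24.9
```

```bash
python3 - <<'E'
from h import *
go((555,-190,45),-22)
E
```

```text
t 4.6167 pos [ 553.7 -190.1   58.7] yaw -22.02 w 0.2972 F [ 0.6 -0.5  1.1] shift cm [ 0.11  -0.061  1.365] rv [ 0.0001 -0.0007 -0.0003]
```

>>> {"method": "carry_out", "body": {"targets": [0,0,0.6,0,0,0,1.5,0,0,0.5,0,0,0,1.5,0,0,0,0,0,0,1.5,0,0,0,0,0,0,1.5]}}

```text
clock: 4.95
position: [553.2, -190.1, 47.1]
tcp_rot: [[0.927, -0.375, 0.0], [-0.375, -0.927, -0.0], [0.0, -0.0, -1.0]]
wrist_force: [0.2, -0.1, -0.3]
gripper_width: 0.301
finger_force: 24.9
```

>>> {"method": "carry_out", "body": {"targets": [0,0,0.1,0,0,0,1.5,0,0,0.1,0,0,0,1.5,0,0,0,0,0,0,1.5]}}

```text
clock: 5.2
position: [553.1, -190.1, 44.8]
tcp_rot: [[0.927, -0.375, 0.0], [-0.375, -0.927, -0.0], [0.0, -0.0, -1.0]]
wrist_force: [0.2, -0.1, -0.4]
gripper_width: 0.3
finger_force: 24.9
```

>>> {"method": "carry_out", "body": {"targets": [0,0,0.1,0,0,0,1.5,0,0,0.1,0,0,0,1.5,0,0,0,0,0,0,1.5]}}

```text
clock: 5.45
position: [553.3, -190.2, 44.3]
tcp_rot: [[0.927, -0.375, 0.001], [-0.375, -0.927, -0.0], [0.001, 0.0, -1.0]]
wrist_force: [-4.7, 1.8, 13.7]
gripper_width: 0.297
finger_force: 26.6
```

>>> {"method": "carry_out", "body": {"targets": [0,0,-0.15,0,0,0,1.5,0,0,0,0,0,0,4.8,0,0,0,0,0,0,4.8,0,0,0,0,0,0,4.8,0,0,0,0,0,0,4.8]}}

```text
clock: 5.87
position: [553.0, -190.2, 44.1]
tcp_rot: [[0.927, -0.375, -0.0], [-0.375, -0.927, -0.0], [-0.0, 0.0, -1.0]]
wrist_force: [-0.2, -0.1, -0.0]
gripper_width: 0.563
finger_force: 0.0
```

>>> {"method": "carry_out", "body": {"targets": [0,0,-1,0,0,0,4.8,0,0,-3,0,0,0,4.8,0,0,-3.5,0,0,0,4.8,0,0,-3.5,0,0,0,4.8,0,0,-2.5,0,0,0,4.8]}}

```text
clock: 6.28
position: [553.8, -190.4, 183.2]
tcp_rot: [[0.927, -0.375, 0.003], [-0.375, -0.927, -0.001], [0.003, -0.0, -1.0]]
wrist_force: [1.2, 1.0, -0.1]
gripper_width: 0.56
finger_force: 0.0
```

```bash
python3 - <<'E'
from h import *
go((549.5,-30.5,180),-27)
im,d=grab('side','s3');im2,d2=grab('top','t3')
b=cv2.resize(im[150:290,270:400,::-1],(520,560),interpolation=cv2.INTER_CUBIC)
b2=cv2.resize(im2[180:250,295:345,::-1],(400*280//280,560),interpolation=cv2.INTER_CUBIC)[:, :280]
cv2.imwrite('pics/c3.png',np.hstack([b,b2]))
E
```

```text
t 6.2833 pos [ 553.8 -190.4  183.2] yaw -22.02 w 0.5603 F [ 1.2  1.  -0.1] shift cm [ -6.394 -14.662   0.308] rv [-0.0005 -0.0029  0.0869]
```

View pics/c3.png

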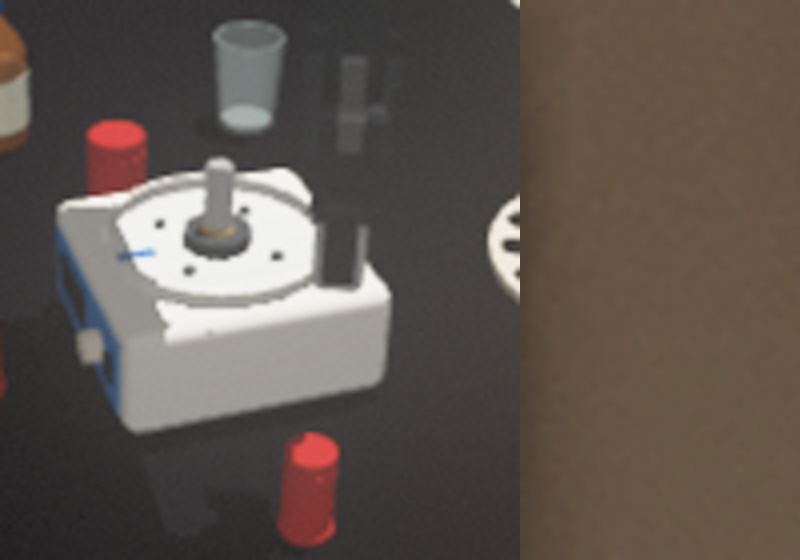

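The cap stands upright on the bench (crop (310,490)) and the shaft is bare, its tip at crop (219,165), full-frame (324.8,191.3). I'll move over the shaft.

>>> {"method": "carry_out", "body": {"targets": [-1.3,-2.93,0,0,0,0.03,4.8,-1.3,-2.93,0,0,0,0.03,4.8,-1.3,-2.93,0,0,0,0.03,4.8,-1.3,-2.93,0,0,0,0,4.8,-1.3,-2.93,0,0,0,0,4.8]}}

```text
clock: 6.8
position: [556.0, -28.7, 179.5]
tcp_rot: [[0.889, -0.458, -0.0], [-0.458, -0.889, 0.0], [-0.0, 0.0, -1.0]]
wrist_force: [1.1, -0.6, -0.7]
gripper_width: 0.559
finger_force: 0.0
```

>>> {"method": "carry_out", "body": {"targets": [0,0,0,0,0,0,4.8,0,0,0,0,0,0,4.8]}}

```text
clock: 6.97
position: [556.4, -28.5, 179.4]
tcp_rot: [[0.891, -0.455, -0.0], [-0.455, -0.891, -0.0], [-0.0, 0.0, -1.0]]
wrist_force: [0.3, -0.5, -0.4]
gripper_width: 0.558
finger_force: 0.0
```

```bash
python3 - <<'E'
from h import *
print(px('side',324.8,191.0,z=120))
go((550,-30.5,108),-27)
E
```

```text
[547.50472045 -31.7634639  120.        ]
t 6.9667 pos [556.4 -28.5 179.4] yaw -27.04 w 0.5581 F [ 0.3 -0.5 -0.4] shift cm [-0.476  0.468  7.136] rv [ 0.0001  0.0002 -0.0007]
```

>>> {"method": "carry_out", "body": {"targets": [-0.55,0.55,0,0,0,0,4.8,0,0,2,0,0,0,4.8,0,0,2.4,0,0,0,4.8,0,0,2.2,0,0,0,4.8,0,0,0,0,0,0,4.8]}}

```text
clock: 7.38
position: [545.6, -34.2, 109.4]
tcp_rot: [[0.888, -0.46, -0.007], [-0.46, -0.888, -0.001], [-0.006, 0.004, -1.0]]
wrist_force: [-0.8, -0.2, -0.1]
gripper_width: 0.563
finger_force: 0.0
```

>>> {"method": "carry_out", "body": {"targets": [0,0,0,0,0,0,4.8,0,0,0,0,0,0,1,0,0,0,0,0,0,1,0,0,0,0,0,0,1,0,0,0,0,0,0,1], "grip_force": 20}}

```text
clock: 7.8
position: [551.3, -30.2, 115.0]
tcp_rot: [[0.889, -0.457, 0.006], [-0.457, -0.889, 0.004], [0.003, -0.006, -1.0]]
wrist_force: [1.2, 10.5, 0.1]
gripper_width: 0.149
finger_force: 20.8
```

>>> {"method": "carry_out", "body": {"targets": [0,0,0,0,0,0,1,0,0,0,0,0,0,1]}}

```text
clock: 7.97
position: [551.3, -30.2, 115.0]
tcp_rot: [[0.89, -0.457, 0.006], [-0.457, -0.89, 0.003], [0.003, -0.005, -1.0]]
wrist_force: [1.4, 12.4, 0.7]
gripper_width: 0.146
finger_force: 20.8
```

```bash
python3 - <<'E'
from h import *
go((549,-31,112),-27)
s=sense();print(s['gripper_width']*85.4,s['moment'],s['joint_positions'][5])
E
```

```text
t 7.9667 pos [551.3 -30.2 115. ] yaw -27.17 w 0.1458 F [ 1.4 12.4  0.7] shift cm [-0.169  0.176  0.301] rv [-0.0053 -0.0035 -0.0029]
12.448237733344373 [ 3.71695482 -0.41492167 -0.03374875] 0.7987540192978261
```

>>> {"method": "carry_out", "body": {"targets": [0,-0.1,0,0,0,0,1,0,0,0,0,0,0,1,0,0,0,0,0,0,1,0,0,0,0,0,0,1], "grip_force": 70}}

```text
clock: 8.3
position: [551.3, -30.0, 115.2]
tcp_rot: [[0.89, -0.457, 0.005], [-0.457, -0.89, 0.002], [0.003, -0.004, -1.0]]
wrist_force: [-0.1, 7.4, 3.0]
gripper_width: 0.131
finger_force: 58.8
```

```bash
python3 - <<'E'
from h import *
w=[]
go((549,-31,112),-27)
s=sense();print(s['gripper_width']*85.4,s['moment'],s['joint_positions'][5])
E
```

```text
t 8.3 pos [551.3 -30.  115.2] yaw -27.17 w 0.131 F [-0.1  7.4  3. ] shift cm [-0.164  0.197  0.314] rv [-0.004  -0.0032 -0.003 ]
11.184577856217537 [ 2.39920721 -0.04364246 -0.0725178 ] 0.7972214456298888
```

>>> {"method": "carry_out", "body": {"targets": [0,-0.05,0,0,0,0,1,0,0,0,0,0,0,1,0,0,0,0,0,0,1], "grip_force": 20}}

```text
clock: 8.55
position: [551.3, -30.0, 115.1]
tcp_rot: [[0.89, -0.457, 0.004], [-0.457, -0.89, 0.002], [0.003, -0.003, -1.0]]
wrist_force: [0.3, 7.2, 6.1]
gripper_width: 0.134
finger_force: 59.2
```

>>> {"method": "carry_out", "body": {"targets": [0,0,0,0,0,0,2.2,0,0,0,0,0,0,2.2,0,0,0,0,0,0,2.2,0,0,0,0,0,0.12,2.2,0,0,0,0,0,0.12,2.2]}}

```text
clock: 8.97
position: [549.5, -31.4, 113.3]
tcp_rot: [[0.752, -0.659, -0.0], [-0.659, -0.752, -0.0], [-0.0, 0.001, -1.0]]
wrist_force: [-0.4, 1.7, -0.5]
gripper_width: 0.254
finger_force: 0.0
```

>>> {"method": "carry_out", "body": {"targets": [0,0,0,0,0,0.11,2.2,0,0,0,0,0,0,2.2,0,0,0,0,0,0,1,0,0,0,0,0,0,1,0,0,0,0,0,0,1]}}

```text
clock: 9.38
position: [551.1, -30.1, 113.5]
tcp_rot: [[0.682, -0.731, 0.003], [-0.731, -0.682, 0.001], [0.001, -0.003, -1.0]]
wrist_force: [3.3, 4.6, -2.9]
gripper_width: 0.141
finger_force: 20.1
```

```bash
python3 - <<'E'
from h import *
w=[]
go((549,-31,112),-27)
s=sense();print(s['gripper_width']*85.4,s['moment'],s['joint_positions'][5])
E
```

```text
t 9.3833 pos [551.1 -30.1 113.5] yaw -46.99 w 0.1413 F [ 3.3  4.6 -2.9] shift cm [-0.077  0.214  0.145] rv [-0.0026 -0.0013 -0.3488]
12.063552456356515 [ 1.68989384 -1.11338184  0.04877744] 0.45113140706313953
```

>>> {"method": "carry_out", "body": {"targets": [0,-0.03,0,0,0,0,1,0,0,0,0,0,0,1,0,0,0,0,0,0,1,0,0,0,0,0,0,1], "grip_force": 70}}

```text
clock: 9.72
position: [551.2, -30.0, 113.6]
tcp_rot: [[0.682, -0.732, 0.002], [-0.732, -0.682, 0.001], [0.001, -0.002, -1.0]]
wrist_force: [3.4, 4.8, -1.6]
gripper_width: 0.127
finger_force: 54.1
```

>>> {"method": "carry_out", "body": {"targets": [0,0,0,0,0,0.1,1,0,0,0,0,0,0.1,1,0,0,0,0,0,0.1,1,0,0,0,0,0,0.1,1,0,0,0,0,0,0.1,1]}}

```text
clock: 10.13
position: [551.3, -30.8, 113.6]
tcp_rot: [[0.243, -0.97, 0.002], [-0.97, -0.243, 0.0], [0.001, -0.002, -1.0]]
wrist_force: [4.4, -0.2, -3.2]
gripper_width: 0.136
finger_force: 54.6
```

>>> {"method": "carry_out", "body": {"targets": [0,0,0,0,0,0.1,1,0,0,0,0,0,0.05,1,0,0,0,0,0,0.05,1,0,0,0,0,0,0,1,0,0,0,0,0,0,1]}}

```text
clock: 10.55
position: [551.2, -31.1, 113.5]
tcp_rot: [[0.05, -0.999, 0.002], [-0.999, -0.05, -0.0], [0.0, -0.002, -1.0]]
wrist_force: [5.0, -2.5, -3.3]
gripper_width: 0.129
finger_force: 53.3
```

```bash
python3 - <<'E'
from h import *
w=[]
go((549,-31,112),-87)
s=sense();print(s['gripper_width']*85.4,s['moment'],s['joint_positions'][5])
E
```

```text
t 10.55 pos [551.2 -31.1 113.5] yaw -87.15 w 0.1293 F [ 5.  -2.5 -3.3] shift cm [-0.021  0.222  0.155] rv [-0.0021 -0.0004 -0.0026]
11.040734236866227 [-6.89982645e-01 -1.75816292e+00  9.98182897e-04] -0.25014559749123955
```

>>> {"method": "carry_out", "body": {"targets": [0,0,0,0,0,0,2.4,0,0,0,0,0,0,2.4,0,0,0,0,0,0,2.4,0,0,0,0,0,-0.12,2.4,0,0,0,0,0,-0.12,2.4], "grip_force": 20}}

```text
clock: 10.97
position: [549.7, -31.0, 113.3]
tcp_rot: [[0.288, -0.958, -0.001], [-0.958, -0.288, -0.0], [-0.0, 0.001, -1.0]]
wrist_force: [0.0, 0.1, -0.0]
gripper_width: 0.281
finger_force: 0.0
```

>>> {"method": "carry_out", "body": {"targets": [0,0,0,0,0,-0.12,2.4,0,0,0,0,0,-0.12,2.4,0,0,0,0,0,-0.12,2.4,0,0,0,0,0,-0.1,2.4,0,0,0,0,0,0,2.4]}}

```text
clock: 11.38
position: [549.7, -30.9, 113.3]
tcp_rot: [[0.683, -0.731, -0.0], [-0.731, -0.683, -0.0], [-0.0, 0.0, -1.0]]
wrist_force: [-0.1, 0.6, 0.1]
gripper_width: 0.28
finger_force: 0.0
```

>>> {"method": "carry_out", "body": {"targets": [0,0,0,0,0,0,1,0,0,0,0,0,0,1,0,0,0,0,0,0,1,0,0,0,0,0,0,1]}}

```text
clock: 11.72
position: [550.3, -30.5, 113.4]
tcp_rot: [[0.678, -0.735, 0.001], [-0.735, -0.678, 0.0], [0.0, -0.001, -1.0]]
wrist_force: [1.4, 2.3, -0.1]
gripper_width: 0.164
finger_force: 19.9
```

```bash
python3 - <<'E'
from h import *
go((551.2,-30.5,113),-47)
s=sense();print(s['gripper_width']*85.4,s['moment'],s['joint_positions'][5])
E
```

```text
t 11.7167 pos [550.3 -30.5 113.4] yaw -47.33 w 0.1635 F [ 1.4  2.3 -0.1] shift cm [ 0.063 -0.07   0.039] rv [-0.0007 -0.0001 -0.0058]
13.964380929591348 [ 1.16436979 -0.33171711 -0.09134273] 0.4449895190463461
```

>>> {"method": "carry_out", "body": {"targets": [0,0,0,0,0,0,2.4,0,0,0,0,0,0,2.4,0,0,0,0,0,0,2.4,0,0,0,0,0,0.12,2.4,0,0,0,0,0,0.12,2.4]}}

```text
clock: 12.13
position: [549.8, -31.1, 113.3]
tcp_rot: [[0.48, -0.877, -0.0], [-0.877, -0.48, -0.0], [0.0, 0.001, -1.0]]
wrist_force: [0.1, 0.4, -0.4]
gripper_width: 0.281
finger_force: 0.0
```

>>> {"method": "carry_out", "body": {"targets": [0,0,0,0,0,0.12,2.4,0,0,0,0,0,0.12,2.4,0,0,0,0,0,0.12,2.4,0,0,0,0,0,0.12,2.4,0,0,0,0,0,0.12,2.4]}}

```text
clock: 12.55
position: [549.8, -31.1, 113.3]
tcp_rot: [[-0.1, -0.995, -0.0], [-0.995, 0.1, -0.0], [0.0, 0.0, -1.0]]
wrist_force: [-0.3, 0.2, 0.0]
gripper_width: 0.281
finger_force: 0.0
```

>>> {"method": "carry_out", "body": {"targets": [0,0,0,0,0,0.12,2.4,0,0,0,0,0,0.12,2.4,0,0,0,0,0,0.12,2.4,0,0,0,0,0,0.09,2.4,0,0,0,0,0,0,2.4]}}

```text
clock: 12.97
position: [549.8, -31.1, 113.2]
tcp_rot: [[-0.521, -0.853, -0.0], [-0.853, 0.521, -0.0], [0.0, 0.0, -1.0]]
wrist_force: [-0.1, -0.6, 0.3]
gripper_width: 0.276
finger_force: 0.0
```

>>> {"method": "carry_out", "body": {"targets": [0,0,0,0,0,0,1,0,0,0,0,0,0,1,0,0,0,0,0,0,1,0,0,0,0,0,0,1]}}

```text
clock: 13.3
position: [549.8, -31.0, 113.3]
tcp_rot: [[-0.516, -0.856, -0.0], [-0.856, 0.516, -0.0], [0.0, 0.0, -1.0]]
wrist_force: [-0.9, -1.3, 0.7]
gripper_width: 0.171
finger_force: 19.7
```

```bash
python3 - <<'E'
from h import *
go((551.2,-30.5,113),-87)
s=sense();print(s['gripper_width']*85.4,s['moment'],s['joint_positions'][5])
E
```

```text
t 13.3 pos [549.8 -31.  113.3] yaw -121.08 w 0.1708 F [-0.9 -1.3  0.7] shift cm [-0.116 -0.09   0.03 ] rv [ 3.000e-04 -3.000e-04 -5.949e-01]
14.586841811211796 [-0.41584478  0.17928852 -0.00079853] -0.8421479432999893
```

>>> {"method": "carry_out", "body": {"targets": [0,0,0,0,0,0,2.4,0,0,0,0,0,0,2.4,0,0,0,0,0,0,2.4,0,0,0,0,0,-0.12,2.4,0,0,0,0,0,-0.12,2.4], "grip_force": 90}}

```text
clock: 13.72
position: [550.1, -30.7, 113.3]
tcp_rot: [[-0.294, -0.956, 0.0], [-0.956, 0.294, 0.0], [-0.0, -0.0, -1.0]]
wrist_force: [0.7, 0.8, -0.1]
gripper_width: 0.282
finger_force: 0.0
```

>>> {"method": "carry_out", "body": {"targets": [0,0,0,0,0,-0.12,2.4,0,0.1,0,0,0,-0.12,2.4,0,0,0,0,0,-0.11,2.4,0,0,0,0,0,0,2.4,0,0,0,0,0,0,1]}}

```text
clock: 14.13
position: [550.3, -30.4, 113.7]
tcp_rot: [[0.043, -0.999, 0.003], [-0.999, -0.043, 0.0], [-0.0, -0.003, -1.0]]
wrist_force: [22.5, -4.0, -12.5]
gripper_width: 0.157
finger_force: 10.7
```

>>> {"method": "carry_out", "body": {"targets": [0,0,0,0,0,0,1,0,0,0,0,0,0,1,0,0,0,0,0,0,1,0,0,0,0,0,0,1,0,0,0,0,0,0,1]}}

```text
clock: 14.55
position: [551.2, -30.4, 113.8]
tcp_rot: [[0.042, -0.999, 0.004], [-0.999, -0.042, 0.0], [-0.0, -0.004, -1.0]]
wrist_force: [7.3, -1.4, -3.4]
gripper_width: 0.128
finger_force: 51.9
```

```bash
python3 - <<'E'
from h import *
go((551.2,-30.5,113),-87)
s=sense();print(s['gripper_width']*85.4,s['moment'],s['finger_force'])
# drive yaw refinement from t0 image: white blob contour edges
a=cv2.imread('pics/t0.png');m=((a.min(2)>150)).astype(np.uint8);m[:175]=0;m[250:]=0;m[:,:290]=0;m[:,370:]=0
c=max(cv2.findContours(m,cv2.RETR_EXTERNAL,cv2.CHAIN_APPROX_NONE)[0],key=len)[:,0]
Q=np.array([px('top',u,v,z=70)[:2] for u,v in c])
ctr=np.array([550,-31])
L=Q-ctr
for nm,sel in[('back',(L[:,0]>60)&(abs(L[:,1])<50)),('left',(L[:,1]>60)&(abs(L[:,0])<50)),('right',(L[:,1]<-60)&(abs(L[:,0])<50))]:
    S=L[sel];k=1 if nm=='back' else 0
    p=np.polyfit(S[:,k],S[:,1-k],1);print(nm,len(S),np.degrees(np.arctan(p[0])).round(2),p[1].round(1))
E
```

```text
t 14.55 pos [551.2 -30.4 113.8] yaw -87.57 w 0.128 F [ 7.3 -1.4 -3.4] shift cm [ 0.012 -0.     0.08 ] rv [-0.0039  0.0001 -0.0099]
10.9270762116772 [-0.48953008 -2.18631006  0.11156505] 51.886590875219554
back 35 -3.16 73.3
left 35 3.15 75.3
right 35 3.02 -69.9
```

>>> {"method": "carry_out", "body": {"targets": [0,0,0,0,0,-0.01,1,0,0,0,0,0,0,1,0,0,0,0,0,0,4,0,0,0,0,0,0,4,0,0,0,0,0,0,4]}}

```text
clock: 14.97
position: [548.7, -30.7, 113.2]
tcp_rot: [[0.054, -0.999, -0.001], [-0.999, -0.054, -0.0], [0.0, 0.001, -1.0]]
wrist_force: [0.0, 0.3, 0.7]
gripper_width: 0.47
finger_force: 0.0
```

>>> {"method": "carry_out", "body": {"targets": [0,0,-1,0,0,0,5.5,0,0,-3,0,0,0,5.5,0,0,-3,0,0,0,5.5,0,0,0,0,0,-0.12,5.5,0,0,0,0,0,-0.12,5.5]}}

```text
clock: 15.38
position: [550.1, -30.4, 186.4]
tcp_rot: [[0.296, -0.955, 0.005], [-0.955, -0.296, 0.001], [0.0, -0.005, -1.0]]
wrist_force: [0.1, -0.5, -1.2]
gripper_width: 0.644
finger_force: 0.0
```

```bash
python3 - <<'E'
from h import *
ts=[grab('top','t4'),grab('side','s4')]
for n,f,box in[('top','t0',(405,435,224,254)),('side','s0',(295,340,298,342)),('top','t4',(405,435,224,254)),('side','s4',(295,340,298,342))]:
    a=cv2.imread(f'pics/{f}.png').astype(float);u0,u1,v0,v1=box
    s=a[v0:v1,u0:u1];y,x=np.mgrid[v0:v1,u0:u1]
    br=np.clip(s[:,:,2]-s[:,:,0]-25,0,None)
    sc=((br*x).sum()/br.sum(),(br*y).sum()/br.sum())
    m=(s.max(2)>95).astype(np.uint8)
    c=max(cv2.findContours(m,cv2.RETR_EXTERNAL,cv2.CHAIN_APPROX_NONE)[0],key=len)[:,0]
    # fit flange: circle r=25 at z=6 to silhouette points; use lower part only
    Q=np.array([px(n,u0+p[0],v0+p[1],z=6)[:2] for p in c])
    from scipy.optimize import least_squares
    if n=='top': K=Q[Q[:,0]<np.median(Q[:,0])+3] # near robot side = away from neck lean
    else: K=Q[Q[:,1]<np.median(Q[:,1])]
    r=least_squares(lambda p:np.hypot(*(K-p[:2]).T)-p[2],[462,-281,25],loss='soft_l1').x
    r2=least_squares(lambda p:np.hypot(*(K-p[:2]).T)-25,[462,-281],loss='soft_l1').x
    S=px(n,*sc,z=20)[:2];S2=px(n,*sc,z=22)[:2]
    for q in(r[:2],r2):print(f,sc,'c',q.round(1),r[2].round(1),'S',S.round(1),'psi',np.degrees(np.arctan2(-(S-q)[1],-(S-q)[0])).round(1),np.hypot(*(S-q)).round(1))
go((462,-282,150),0)
E
```

```text
t0 (np.float64(421.46916299559473), np.float64(244.41629955947135)) c [ 463.4 -279.1] 24.1 S [ 446.2 -280.6] psi 5.2 17.3
t0 (np.float64(421.46916299559473), np.float64(244.41629955947135)) c [ 464.5 -279.1] 24.1 S [ 446.2 -280.6] psi 4.9 18.4
s0 (np.float64(306.3228070175439), np.float64(320.96023391812867)) c [ 460.1 -283. ] 24.8 S [ 442.8 -280.8] psi -7.3 17.4
s0 (np.float64(306.3228070175439), np.float64(320.96023391812867)) c [ 460.1 -282.7] 24.8 S [ 442.8 -280.8] psi -6.3 17.4
t4 (np.float64(421.47045951859957), np.float64(244.41575492341357)) c [ 464.4 -279.4] 24.9 S [ 446.2 -280.7] psi 3.8 18.3
t4 (np.float64(421.47045951859957), np.float64(244.41575492341357)) c [ 464.6 -279.4] 24.9 S [ 446.2 -280.7] psi 3.8 18.4
s4 (np.float64(306.33217993079586), np.float64(320.9769319492503)) c [ 460.1 -283. ] 24.8 S [ 442.8 -280.9] psi -7.1 17.4
s4 (np.float64(306.33217993079586), np.float64(320.9769319492503)) c [ 460.1 -282.7] 24.8 S [ 442.8 -280.9] psi -6.2 17.4
t 15.4833 pos [549.  -30.6 184.5] yaw -72.96 w 0.6415 F [-0.3  0.6  0.6] shift cm [21.484 15.694  3.429] rv [-1.2000e-03 -8.0000e-04 -1.2733e+00]
```

```bash
cat > fit.py <<'E'
from h import *
from scipy.optimize import minimize
def P(n,X):
    c=cal(n);K=np.array([[c['fx'],0,c['cx']],[0,c['fy'],c['cy']],[0,0,1]])
    return cv2.projectPoints(np.array(X,float),cv2.Rodrigues(np.array(c['R']))[0],np.array(c['t'],float),K,np.array(c['dist_coeffs'],float))[0][:,0]
A=np.linspace(0,2*np.pi,60,endpoint=False)
ring=lambda x,y,r,z:np.c_[x+r*np.cos(A),y+r*np.sin(A),0*A+z]
def hubfit(n,f,box,x0,zb=0,k=8):
    u0,u1,v0,v1=box;a=cv2.imread(f'pics/{f}.png')[v0:v1,u0:u1]
    big=cv2.resize(a,None,fx=k,fy=k,interpolation=cv2.INTER_CUBIC).astype(float)
    m=cv2.GaussianBlur((big.max(2)>85).astype(np.float32),(0,0),k/2)
    def ren(p):
        o=np.zeros(m.shape,np.uint8)
        for r,za,zc in((25,0,6),(15,6,36)):
            q=(P(n,np.r_[ring(p[0],p[1],r,zb+za),ring(p[0],p[1],r,zb+zc)])-[u0,v0]+.5)*k-.5
            cv2.fillConvexPoly(o,cv2.convexHull((q*16).round().astype(np.int32)),1,shift=4)
        return cv2.GaussianBlur(o.astype(np.float32),(0,0),k/2)
    r=minimize(lambda p:((ren(p)-m)**2).sum(),x0,method='Nelder-Mead',options=dict(initial_simplex=[x0,[x0[0]+4,x0[1]],[x0[0],x0[1]+4]],xatol=.05))
    br=np.clip(big[:,:,2]-big[:,:,0]-25,0,None);y,x=np.mgrid[:m.shape[0],:m.shape[1]]
    sc=np.array([(br*x).sum(),(br*y).sum()])/br.sum();sc=(sc+.5)/k-.5+[u0,v0]
    best=[]
    for psi in range(-30,31,1):
        t=np.radians(180+psi);q=P(n,[[r.x[0]+18*np.cos(t),r.x[1]+18*np.sin(t),zb+20]])[0];best.append((np.hypot(*(q-sc)),psi,(q-sc).round(2)))
    print(n,f,r.x.round(2),r.fun.round(0),(m>.5).sum(),sc.round(2),sorted(best,key=lambda b:b[0])[:3])
E
python3 - <<'E'
from fit import *
hubfit('top','t4',(402,438,222,257),[462,-281]);hubfit('side','s4',(293,342,300,342),[462,-281])
go((462,-281,130),0)
E
```

```text
top t4 [ 464.41 -279.7 ] 334.0 16270 [421.47 244.4 ] [(np.float64(0.07825897419487278), 3, array([-0.01, -0.08])), (np.float64(0.13248111177425811), 4, array([ 0.1 , -0.09])), (np.float64(0.1390263434864223), 2, array([-0.12, -0.06]))]
side s4 [ 460.93 -279.51] 315.0 47050 [306.33 320.97] [(np.float64(0.10356700939611721), 4, array([ 0.09, -0.05])), (np.float64(0.1729718001742754), 5, array([0.15, 0.09])), (np.float64(0.19502204626201458), 3, array([ 0.03, -0.19]))]
t 15.4833 pos [549.  -30.6 184.5] yaw -72.96 w 0.6415 F [-0.3  0.6  0.6] shift cm [21.389 15.668  5.429] rv [-1.2000e-03 -8.0000e-04 -1.2733e+00]
```

>>> {"method": "carry_out", "body": {"targets": [0,0,0,0,0,-0.12,5.5,0,0,0,0,0,-0.12,5.5,0,0,0,0,0,-0.12,5.5,0,0,0,0,0,-0.12,5.5,0,0,0,0,0,-0.12,5.5]}}

```text
clock: 15.9
position: [548.7, -30.7, 183.3]
tcp_rot: [[0.781, -0.624, -0.001], [-0.624, -0.781, -0.0], [-0.0, 0.001, -1.0]]
wrist_force: [0.9, -0.5, -0.7]
gripper_width: 0.646
finger_force: 0.0
```

>>> {"method": "carry_out", "body": {"targets": [0,0,0,0,0,-0.12,5.5,0,0,0,0,0,-0.12,5.5,0,0,0,0,0,-0.12,5.5,0,0,0,0,0,-0.12,5.5,0,0,0,0,0,-0.12,5.5]}}

```text
clock: 16.32
position: [548.7, -30.8, 183.3]
tcp_rot: [[0.997, -0.074, -0.001], [-0.074, -0.997, -0.0], [-0.001, 0.0, -1.0]]
wrist_force: [0.7, -0.0, 0.7]
gripper_width: 0.643
finger_force: 0.0
```

```bash
python3 - <<'E'
from h import *
go((462,-281,130),0)
E
```

```text
t 16.3167 pos [548.7 -30.8 183.3] yaw -4.26 w 0.6435 F [ 0.7 -0.   0.7] shift cm [-6.786 25.598  5.345] rv [ 0.0003  0.0007 -0.0743]
```

>>> {"method": "carry_out", "body": {"targets": [0,0,0,0,0,-0.066,5.5,0,0,0,0,0,-0.066,5.5,-1.25,3.04,0,0,0,0,5.5,-1.25,3.04,0,0,0,0,5.5,-1.25,3.04,0,0,0,0,5.5]}}

```text
clock: 16.73
position: [516.1, -124.4, 183.3]
tcp_rot: [[0.999, 0.053, -0.001], [0.053, -0.999, -0.0], [-0.001, 0.0, -1.0]]
wrist_force: [-0.6, -0.3, -0.4]
gripper_width: 0.645
finger_force: 0.0
```

>>> {"method": "carry_out", "body": {"targets": [-1.25,3.04,0,0,0,0,5.5,-1.25,3.04,0,0,0,0,5.5,-1.25,3.04,0,0,0,0,5.5,-1.25,3.04,1,0,0,0,5.5,-1.25,3.04,1,0,0,0,5.5]}}

```text
clock: 17.15
position: [462.6, -280.6, 163.8]
tcp_rot: [[0.999, 0.052, 0.001], [0.052, -0.999, -0.0], [0.001, 0.0, -1.0]]
wrist_force: [1.3, 0.1, -0.4]
gripper_width: 0.646
finger_force: 0.0
```

>>> {"method": "carry_out", "body": {"targets": [0,0,2,0,0,0,5.5,0,0,0,0,0,0,5.5,0,0,0,0,0,0,5.5]}}

```text
clock: 17.4
position: [462.1, -279.3, 142.7]
tcp_rot: [[0.999, 0.053, -0.003], [0.053, -0.999, 0.001], [-0.003, -0.001, -1.0]]
wrist_force: [-0.1, -0.2, 0.6]
gripper_width: 0.643
finger_force: 0.0
```

```bash
python3 - <<'E'
from h import *
go((462.5,-279.6,35),3.3)
E
```

```text
t 17.4 pos [ 462.1 -279.3  142.7] yaw 3.04 w 0.6433 F [-0.1 -0.2  0.6] shift cm [ 0.068  0.044 10.772] rv [-0.0007  0.0028 -0.0046]
```

>>> {"method": "carry_out", "body": {"targets": [0.05,0,1.5,0,0,0,5.5,0,0,3,0,0,0,5.5,0,0,3,0,0,0,5.5,0,0,2.3,0,0,0,5.5,0,0,0.8,0,0,0,5.5]}}

```text
clock: 17.82
position: [462.9, -277.8, 35.4]
tcp_rot: [[0.998, 0.057, -0.003], [0.057, -0.998, 0.001], [-0.003, -0.001, -1.0]]
wrist_force: [-0.2, 0.3, 0.2]
gripper_width: 0.642
finger_force: 0.0
```

>>> {"method": "carry_out", "body": {"targets": [0,0,0,0,0,0,5.5,0,0,0,0,0,0,5.5]}}

```text
clock: 17.98
position: [464.7, -278.8, 38.4]
tcp_rot: [[0.998, 0.058, 0.001], [0.058, -0.998, -0.0], [0.001, 0.0, -1.0]]
wrist_force: [0.2, 0.0, 1.2]
gripper_width: 0.643
finger_force: 0.0
```

```bash
python3 - <<'E'
from h import *
go((462.5,-279.6,36),3.3)
E
```

```text
t 17.9833 pos [ 464.7 -278.8   38.4] yaw 3.32 w 0.6432 F [0.2 0.  1.2] shift cm [-0.224  0.065  0.24 ] rv [ 0.0005 -0.0005  0.0003]
```

>>> {"method": "carry_out", "body": {"targets": [-0.2,0.06,0.15,0,0,0,5.5,0,0,0,0,0,0,2,0,0,0,0,0,0,2,0,0,0,0,0,0,2,0,0,0,0,0,0,2], "grip_force": 45}}

```text
clock: 18.4
position: [462.4, -280.1, 37.2]
tcp_rot: [[0.998, 0.057, 0.002], [0.057, -0.998, -0.001], [0.002, 0.001, -1.0]]
wrist_force: [-2.0, 1.6, 6.9]
gripper_width: 0.338
finger_force: 44.1
```

>>> {"method": "carry_out", "body": {"targets": [0,0,0,0,0,0,2,0,0,0,0,0,0,2,0,0,0,0,0,0,2]}}

```text
clock: 18.65
position: [462.4, -280.1, 37.3]
tcp_rot: [[0.998, 0.057, 0.002], [0.057, -0.998, -0.001], [0.002, 0.001, -1.0]]
wrist_force: [-1.4, 1.4, 7.2]
gripper_width: 0.341
finger_force: 44.1
```

```bash
python3 - <<'E'
from h import *
go((462.5,-279.6,36),3.3)
s=sense();print(s['gripper_width']*85.4)
E
```

```text
t 18.65 pos [ 462.4 -280.1   37.3] yaw 3.28 w 0.3413 F [-1.4  1.4  7.2] shift cm [ 0.014 -0.046  0.125] rv [ 0.0007 -0.0021 -0.0003]
29.151215503332924
```

>>> {"method": "carry_out", "body": {"targets": [0,0,-0.5,0,0,0,2,0,0,-2.5,0,0,0,2,0,0,-4,0,0,0,2,0,0,-4,0,0,0,2,0,0,-3,0,0,0,2]}}

```text
clock: 19.07
position: [461.9, -280.2, 179.6]
tcp_rot: [[0.998, 0.057, 0.002], [0.057, -0.998, -0.001], [0.002, 0.001, -1.0]]
wrist_force: [1.3, -0.5, -0.6]
gripper_width: 0.334
finger_force: 44.6
```

>>> {"method": "carry_out", "body": {"targets": [1.25,-3.04,0,0,0,0,2,1.25,-3.04,0,0,0,0,2,1.25,-3.04,0,0,0,0,2,1.25,-3.04,0,0,0,0,2,1.25,-3.04,0,0,0,0,2]}}

```text
clock: 19.48
position: [515.4, -123.2, 176.7]
tcp_rot: [[0.998, 0.056, 0.001], [0.056, -0.998, 0.0], [0.001, -0.0, -1.0]]
wrist_force: [0.3, -0.5, -1.5]
gripper_width: 0.335
finger_force: 44.7
```

>>> {"method": "carry_out", "body": {"targets": [1.25,-3.04,0,0,0,0,2,1.25,-3.04,0,0,0,0,2,1.25,-3.04,0,0,0,0,2,0,0,0,0,0,0,2,0,0,0,0,0,0,2]}}

```text
clock: 19.9
position: [547.9, -29.8, 176.2]
tcp_rot: [[0.998, 0.06, 0.0], [0.06, -0.998, 0.0], [0.0, -0.0, -1.0]]
wrist_force: [-0.2, -0.4, -0.8]
gripper_width: 0.338
finger_force: 44.8
```

```bash
python3 - <<'E'
from h import *
go((549.3,-31.2,165),3.3)
s=sense();print(s['gripper_width']*85.4,s['moment'])
im,d=grab('side','s5');im2,_=grab('top','t5')
b=cv2.resize(im[150:230,280:370,::-1],(675,600),interpolation=cv2.INTER_CUBIC)
cv2.imwrite('pics/c5.png',b)
E
```

```text
t 19.9 pos [547.9 -29.8 176.2] yaw 3.42 w 0.3383 F [-0.2 -0.4 -0.8] shift cm [0.136 0.148 1.121] rv [-0.0001 -0.0003  0.0021]
28.89269657857256 [-0.01217232  0.07402245  0.03089717]
```

View pics/c5.png

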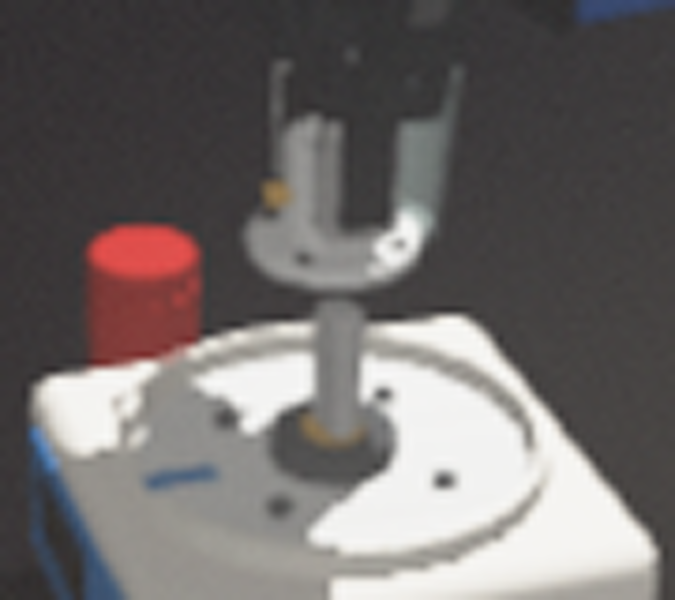

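Hub held level with the screw facing left, at crop (275,192), i.e. towards the front. The flange centre at (340,255) is above the shaft tip (340,307). Now a slow, felt descent.

>>> {"method": "carry_out", "body": {"targets": [0.13,0.15,0,0,0,0,2,0,0,0.6,0,0,0,2,0,0,0.5,0,0,0,2,0,0,0,0,0,0,2,0,0,0,0,0,0,2]}}

```text
clock: 20.42
position: [548.4, -33.4, 164.2]
tcp_rot: [[0.998, 0.056, -0.001], [0.056, -0.998, -0.0], [-0.001, 0.0, -1.0]]
wrist_force: [0.1, 0.5, -0.1]
gripper_width: 0.336
finger_force: 44.8
```

>>> {"method": "carry_out", "body": {"targets": [0,0,0.3,0,0,0,2,0,0,0.2,0,0,0,2,0,0,0,0,0,0,2]}}

```text
clock: 20.67
position: [548.7, -32.8, 159.3]
tcp_rot: [[0.998, 0.057, -0.001], [0.057, -0.998, -0.0], [-0.001, 0.0, -1.0]]
wrist_force: [0.8, -0.1, 0.0]
gripper_width: 0.339
finger_force: 44.8
```

```bash
python3 - <<'E'
from h import *
go((549.3,-31.2,157.5),3.1)
E
```

```text
t 20.6667 pos [548.7 -32.8 159.3] yaw 3.27 w 0.3392 F [ 0.8 -0.1  0. ] shift cm [ 0.073 -0.159  0.179] rv [0.     0.0007 0.0029]
```

>>> {"method": "carry_out", "body": {"targets": [0.06,-0.15,0,0,0,0,2,0,0,0,0,0,0,2,0,0,0,0,0,0,2]}}

```text
clock: 20.92
position: [549.6, -31.1, 160.0]
tcp_rot: [[0.998, 0.057, 0.0], [0.057, -0.998, 0.0], [0.0, -0.0, -1.0]]
wrist_force: [0.2, 1.1, -0.5]
gripper_width: 0.338
finger_force: 44.8
```

>>> {"method": "carry_out", "body": {"targets": [0,0,0.15,0,0,0,2,0,0,0.15,0,0,0,2,0,0,0,0,0,0,2]}}

```text
clock: 21.17
position: [549.2, -31.3, 156.5]
tcp_rot: [[0.998, 0.057, -0.0], [0.057, -0.998, -0.0], [-0.0, 0.0, -1.0]]
wrist_force: [-1.3, 0.4, -1.1]
gripper_width: 0.343
finger_force: 44.8
```

```bash
python3 - <<'E'
from h import *
go((549.3,-31.2,157.5),3.1);print(sense()['moment'])
E
```

```text
t 21.1667 pos [549.2 -31.3 156.5] yaw 3.28 w 0.3428 F [-1.3  0.4 -1.1] shift cm [ 0.006 -0.005 -0.103] rv [0.     0.0004 0.0031]
[ 0.05275522 -0.02627468  0.01534475]
```

>>> {"method": "carry_out", "body": {"targets": [0,0,0.15,0,0,0,2,0,0,0.15,0,0,0,2,0,0,0,0,0,0,2]}}

```text
clock: 21.42
position: [549.2, -31.3, 153.4]
tcp_rot: [[0.998, 0.057, -0.001], [0.057, -0.998, -0.0], [-0.001, 0.0, -1.0]]
wrist_force: [-0.4, 0.1, -1.0]
gripper_width: 0.338
finger_force: 44.8
```

>>> {"method": "carry_out", "body": {"targets": [0,0,0.15,0,0,0,2,0,0,0.15,0,0,0,2,0,0,0,0,0,0,2]}}

```text
clock: 21.67
position: [549.2, -31.3, 150.5]
tcp_rot: [[0.998, 0.057, -0.0], [0.057, -0.998, -0.0], [-0.0, 0.0, -1.0]]
wrist_force: [-0.3, -0.8, -0.3]
gripper_width: 0.337
finger_force: 44.8
```

```bash
python3 - <<'E'
from h import *
go((549.3,-31.2,147.5),3.1);print(sense()['moment'])
E
```

```text
t 21.6667 pos [549.2 -31.3 150.5] yaw 3.27 w 0.3375 F [-0.3 -0.8 -0.3] shift cm [ 0.006 -0.006  0.295] rv [0.     0.0005 0.0031]
[ 0.01039934 -0.0004127  -0.02774236]
```

The round part is on the shaft with no force, so I'll continue into the D section.

>>> {"method": "carry_out", "body": {"targets": [0,0,0.15,0,0,0,2,0,0,0.15,0,0,0,2,0,0,0,0,0,0,2]}}

```text
clock: 21.92
position: [549.3, -31.3, 147.5]
tcp_rot: [[0.998, 0.057, -0.0], [0.057, -0.998, -0.0], [-0.0, 0.0, -1.0]]
wrist_force: [0.8, 0.0, -0.4]
gripper_width: 0.335
finger_force: 44.8
```

>>> {"method": "carry_out", "body": {"targets": [0,0,0.1,0,0,0,2,0,0,0.1,0,0,0,2,0,0,0,0,0,0,2]}}

```text
clock: 22.17
position: [549.3, -31.2, 145.6]
tcp_rot: [[0.998, 0.057, -0.0], [0.057, -0.998, -0.0], [-0.0, -0.0, -1.0]]
wrist_force: [-1.1, -0.1, -0.9]
gripper_width: 0.341
finger_force: 44.8
```

```bash
python3 - <<'E'
from h import *
go((549.3,-31.2,147.5),3.1);print(sense()['moment'])
E
```

```text
t 22.1667 pos [549.3 -31.2 145.6] yaw 3.27 w 0.3409 F [-1.1 -0.1 -0.9] shift cm [-0.004 -0.004 -0.19 ] rv [-0.      0.0002  0.0031]
[ 0.00742345 -0.03214319 -0.02516784]
```

>>> {"method": "carry_out", "body": {"targets": [0,0,0.15,0,0,0,2,0,0,0.15,0,0,0,2,0,0,0,0,0,0,2]}}

```text
clock: 22.42
position: [549.3, -31.3, 142.4]
tcp_rot: [[0.998, 0.057, -0.0], [0.057, -0.998, -0.0], [-0.0, 0.0, -1.0]]
wrist_force: [-0.3, -0.6, -0.3]
gripper_width: 0.337
finger_force: 44.8
```

>>> {"method": "carry_out", "body": {"targets": [0,0,0.2,0,0,0,2,0,0,0.2,0,0,0,2,0,0,0,0,0,0,2]}}

```text
clock: 22.67
position: [549.2, -31.3, 138.3]
tcp_rot: [[0.998, 0.057, -0.001], [0.057, -0.998, -0.0], [-0.001, 0.0, -1.0]]
wrist_force: [0.1, -0.1, -1.0]
gripper_width: 0.339
finger_force: 44.8
```

```bash
python3 - <<'E'
from h import *
go((549.3,-31.2,117.3),3.1);print(sense()['moment'])
E
```

```text
t 22.6667 pos [549.2 -31.3 138.3] yaw 3.27 w 0.3389 F [ 0.1 -0.1 -1. ] shift cm [ 0.014 -0.006  2.099] rv [0.     0.0007 0.003 ]
[-0.04164267 -0.01794035 -0.02890245]
```

>>> {"method": "carry_out", "body": {"targets": [0,0,0.25,0,0,0,2,0,0,0.25,0,0,0,2,0,0,0.25,0,0,0,2,0,0,0,0,0,0,2]}}

```text
clock: 23.0
position: [549.1, -31.3, 130.6]
tcp_rot: [[0.998, 0.057, -0.001], [0.057, -0.998, -0.0], [-0.001, 0.0, -1.0]]
wrist_force: [0.3, -0.2, -0.3]
gripper_width: 0.335
finger_force: 44.8
```

>>> {"method": "carry_out", "body": {"targets": [0,0,0.25,0,0,0,2,0,0,0.25,0,0,0,2,0,0,0.25,0,0,0,2,0,0,0,0,0,0,2]}}

```text
clock: 23.33
position: [549.1, -31.3, 123.2]
tcp_rot: [[0.998, 0.057, -0.001], [0.057, -0.998, -0.0], [-0.001, 0.0, -1.0]]
wrist_force: [-0.3, -0.2, -0.3]
gripper_width: 0.337
finger_force: 44.8
```

>>> {"method": "carry_out", "body": {"targets": [0,0,0.2,0,0,0,2,0,0,0.2,0,0,0,2,0,0,0,0,0,0,2,0,0,0,0,0,0,2]}}

```text
clock: 23.67
position: [549.4, -31.3, 119.7]
tcp_rot: [[0.998, 0.057, -0.0], [0.057, -0.998, -0.0], [-0.0, 0.0, -1.0]]
wrist_force: [-1.2, -0.0, -0.8]
gripper_width: 0.338
finger_force: 44.8
```

```bash
python3 - <<'E'
from h import *
go((549.3,-31.2,117.3),3.1);print(sense()['moment'])
E
```

```text
t 23.6667 pos [549.4 -31.3 119.7] yaw 3.28 w 0.3383 F [-1.2 -0.  -0.8] shift cm [-0.01  -0.006  0.239] rv [0.0001 0.0002 0.0031]
[-0.01589437 -0.01958506  0.02321456]
```

>>> {"method": "carry_out", "body": {"targets": [0,0,0.1,0,0,0,2,0,0,0.1,0,0,0,2,0,0,0,0,0,0,2]}}

```text
clock: 23.92
position: [549.4, -31.2, 117.7]
tcp_rot: [[0.998, 0.057, -0.0], [0.057, -0.998, 0.0], [-0.0, -0.0, -1.0]]
wrist_force: [0.1, 0.3, -0.1]
gripper_width: 0.34
finger_force: 44.8
```

>>> {"method": "carry_out", "body": {"targets": [0,0,0.07,0,0,0,2,0,0,0,0,0,0,2,0,0,0,0,0,0,2]}}

```text
clock: 24.17
position: [549.5, -31.2, 117.3]
tcp_rot: [[0.998, 0.057, 0.0], [0.057, -0.998, -0.0], [0.0, 0.0, -1.0]]
wrist_force: [-1.8, 0.9, 1.3]
gripper_width: 0.343
finger_force: 45.0
```

```bash
python3 - <<'E'
from h import *
go((549.3,-31.2,117.3),3.1);print(sense()['moment'])
E
```

```text
t 24.1667 pos [549.5 -31.2 117.3] yaw 3.28 w 0.3433 F [-1.8  0.9  1.3] shift cm [-0.02  -0.005  0.   ] rv [ 0.     -0.0002  0.0032]
[-0.03607227  0.35253611  0.01722687]
```

>>> {"method": "carry_out", "body": {"targets": [0,0,0.06,0,0,0,2,0,0,0,0,0,0,2,0,0,0,0,0,0,2]}}

```text
clock: 24.42
position: [549.5, -31.2, 117.3]
tcp_rot: [[0.998, 0.057, 0.001], [0.057, -0.998, -0.0], [0.0, 0.0, -1.0]]
wrist_force: [-3.8, 1.6, 7.4]
gripper_width: 0.34
finger_force: 45.7
```

```bash
python3 - <<'E'
from h import *
go((549.3,-31.2,117.3),3.1);print(sense()['moment'])
im,_=grab('side','s6');im2,_=grab('top','t6')
cv2.imwrite('pics/c6.png',cv2.resize(im[150:290,240:400,::-1],(685,600),interpolation=cv2.INTER_CUBIC))
go((549.3,-31.2,117.3),3.1)
E
```

```text
t 24.4167 pos [549.5 -31.2 117.3] yaw 3.29 w 0.3401 F [-3.8  1.6  7.4] shift cm [-0.023 -0.002 -0.005] rv [ 0.0001 -0.0005  0.0034]
[0.26869147 1.16958662 0.0129721 ]
t 24.5167 pos [549.5 -31.2 117.3] yaw 3.29 w 0.3373 F [-2.9  0.   7.4] shift cm [-0.022 -0.005 -0.003] rv [ 0.0001 -0.0005  0.0034]
```

View pics/c6.png

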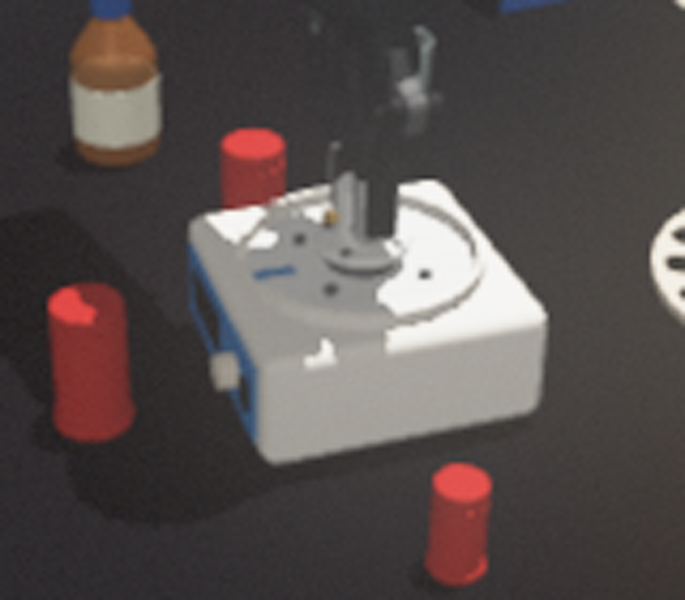

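The hub is down on the shoulder, with the flange at crop (362,262) and the screw at (331,216) facing the front. The cap stands at (460,525). The downward push is steady at 7.4 N.

```bash
python3 -c "
from h import *
print(workorder.close_job())"
```

```text
the job is handed in; nothing more can be done
None
```

I handed the job in at about 24.5 s of the 72 s. The cap stands upright on the bench and the flat is turned to the front gap. The hub is down on the shoulder with its set screw facing out through the gap, still gripped and pressed down with about 7 N.

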